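# Fetch the green dish from behind the condiments

## Task

The small green glass dish is tucked in at the back of the metal condiment tray, hemmed in by the oil bottle, the pepper mill and the salt shaker: stand all three on the light wooden board first, then lift the dish out and set it in the middle of the white plate. When the dish is on the plate, put the oil bottle, the pepper mill and the salt shaker back in the tray, each on the very spot where it stood at the start. Set things down rather than drop them, never lay or knock any of the four over, and leave the bacon press, the flipper and the lidded crock as they are.

Things in the scene. Friction and masses are not known exactly. Their poses are not given: they have to be found in the camera images.
- oil_bottle: Small amber glass oil bottle with a black cap, 147 mm tall, 0.3 kg. Body 56 mm in diameter up to 85 mm, then shoulders; the black cap, 30 mm in diameter, spans 113 to 147 mm above the underside and can be gripped. Origin: centre of its underside, z up.
- pepper_mill: Turned brown wooden pepper mill with a small steel knob (14 mm) on top, 142 mm tall in all, 0.25 kg. Foot 52 mm in diameter, slimmer waist (38 mm); its cylindrical head, 42 mm in diameter, spans 90 to 124 mm above the underside and can be gripped; it does not turn. Origin: centre of its underside, z up.
- salt_shaker: White ceramic salt shaker with a steel cap, 105 mm tall, 0.2 kg. Body 48 mm in diameter up to 71 mm; the steel cap, 47 mm in diameter, spans 71 to 100 mm above the underside and can be gripped. Origin: centre of its underside, z up.
- dish: Small empty round dish of green glass, straight-sided, 60 mm in diameter, 38 mm high, wall 4 mm, 0.12 kg. It can be gripped across its outside once its neighbours are gone. It stands towards the back of the tray, its centre 43 mm along tray-x from the tray's origin. Origin: centre of its underside, z up.
- plate: White round melamine plate, 192 mm across the rim, rim 17 mm high; its inner floor is flat out to 60 mm from the centre and lies 5 mm above the underside. Loose, 0.3 kg. On one side of the tray, the board on the other. Origin: centre of its underside, z up.
- board: Light wooden board, 280 mm (its x) by 150 mm (its y) by 18 mm thick, fixed; empty at the start, the side area for the three tall things. Board-x points roughly along world x. Origin: centre of its underside, so that its top is at 18 mm.
- tray: Shallow metal condiment tray, 160 mm (its x) by 230 mm (its y), rim 14 mm high and 4 mm thick, floor 4 mm above the table, fixed. Its x points roughly away from the robot (its back). The three tall things stand about the dish, shuffled, each centre 63 mm from the dish's: one on its -x side, one on its +y and one on its -y side, some 81 mm apart. Origin: centre of its underside.
- press: Bystander: round black cast iron bacon press, 120 mm in diameter, 74 mm high with its wooden bar handle, loose, 0.85 kg, beyond the tray to one side. Origin: centre of its underside, z up.
- lid: Bystander: round wooden lid, 132 mm in diameter with a small knob, lying loose on the white ceramic crock (124 mm across) beyond the tray to the other side; the knob's top is 144 mm above the table. Origin: centre of the disc's underside, 105 mm above the table.
- flipper: Bystander: steel burger flipper with a black handle, 280 mm long, 75 mm wide, 18 mm high, lying between the tray and the robot. Origin: under its middle, on the table; its x points to the blade.
Things that resemble listed ones, but are neither listed nor needed, are in the scene too. What is shaped like the oil_bottle but yellow is not meant.

How it is judged:
By the outcome, as a careful person would: the job done as asked, in the order asked, and still so for the second after the job is handed in, with the robot touching nothing.
It also fails if it takes over 134 s, if anything falls off the work surface, if the arm or the gripper's body presses on something with over 40 N, if the wrist force passes 120 N, or if a joint passes its speed limit or range.

## Robot

A 6-joint arm with a two-finger parallel gripper is mounted at the origin on the work surface. World frame = base frame: x ahead of the robot, y to its left, z up, the work surface at z = 0. Lengths are in m, angles in degrees, forces in N, time in s.
With the tool pointing down it reaches from about 0.375 to 0.975 m from the base axis. Payload 3.8 kg.
Tool frame: the origin (TCP) lies on the centre line of the jaws, within the pads' length; the fingertips stand 17 mm ahead of it and the grasp point (between the pads) lies 2 mm behind it (bot.tips_ahead is the z of the fingertips in the tool frame, in m); z points along the fingers, y is the line along which they close (so a half turn about z gives the same grasp; the last joint's range is limited). The gripper opens to 88 mm and grips with 3 to 60 N. Pads are 18 mm wide; open, the fingers measure 123 mm over their backs; the gripper's body (75 mm by 187 mm) begins 45 mm behind the grasp point.
Start: joints at [-67.947, 15.12, 91.902, -0, 72.978, -2.114], TCP at [0.276, -0.616, 0.256] pointing down, gripper open.
Joint ranges: [-150.88, 150.88], [-54.13, 125.18], [17.81, 147.31], [-75.09, 255.09], [0, 152.58], [-146.25, 146.25]. Speed limits (degrees/s): [147.25, 147.25, 180, 180, 180, 180].

## Interface

Orientations are given as a 3x3 rotation matrix whose columns are the frame's x, y, z axes.
In Python, from rig import readout, eyes, workorder, bot gives the robot as it stands.
- The arm moves only by the tool play_rows, never from a script. Its argument "plan" is text: rows parted by semicolons, each of 5 numbers parted by spaces: the shift along the tool's x, y, z scaled (see below), then the turn about the tool's z scaled (see below), then the closure in counts, from 0 (fully open) to 255 (shut). In form: tx ty tz roll gripper; .... A call has 1 to 12 rows; each row is the pose to reach, as a shift and turn from the pose commanded when the call began, along the tool's axes at that moment, turning the shorter way round; what a row does not reach only later rows make up. The controller multiplies each number of a shift by 75 cm and each number of a turn by 180 degrees. A row lasts 1/12 s, in which the tool goes at most 41.7 mm and 7.16 degrees, less where a joint would pass 70% of its speed; a pose out of reach is approached as far as the arm can. A call with a number of a shift or a turn outside -1 to 1 is refused whole. A call with a gripper value outside its range is refused whole. The fingers move at their own pace and stop on an object; the grip force is fixed at half the most. Time passes only in rows, so rows that repeat a pose let the fingers close. It gives the time, the measured TCP pose, the force, the opening and the grip force at its end, in the units of the state.
- readout.observe(): the state, without advancing time (a new reading comes with each control period).
- eyes.get_image(name): name is "side" or "top" or "wrist"; returns a dict with "frame" (400x640x3 uint8, red, green, blue), "fx", "fy", "cx", "cy" (pixels), "k1" (the pictures are not rectified: a ray, as slopes to the right and down, at radius r is drawn at 1 + k1 r^2 times it, then the intrinsics apply), "T" (4x4, takes a point from camera to world coordinates). Camera axes: x right, y up, looking along -z (the intrinsics and any distortion apply to the point x, -y, -z); pixel columns grow to the right and rows downward; lengths in m; the calibration is good to about 2 mm. A picture is of the moment at which its call begins. There is no depth.
- workorder.hand_in(): hands the job in; it is judged then, once.
The state is a dict: "t": time; "q": joint angles; "qvel": joint speeds; "effort": joint torques, N m; "ee_pos": TCP position; "eef_rot": TCP orientation; "ft_force": force on the tool from outside, world axes, zero at the start; "torque": the same for the moment, N m; "opening": finger opening in m; "grasp_force": force on a finger pad.
Only numpy, scipy, OpenCV 4.12 (cv2) and the standard library are available. Lean on these libraries where they do the work, as an engineer would, in place of code of your own. Each camera call takes 0.05 s, during which the arm holds its last target. There are 200 camera calls.

## Working session

There is one attempt and no reset: what is moved stays moved. The work goes in short steps, Python scripts to look and compute and a tool call to move; the robot and the scene stay as the last step left them, time stands still between calls to the robot, and variables do not carry over. Pictures are saved under pics/ and viewed, at most 14 in all, crops included, and the job is handed in when it is done.

Besides the shell and the picture viewer there is one more tool, called after ">>>" as name(argument=value, ...), one argument or row to a line, values as JSON. play_rows: Moves the arm, as the interface text tells. Its arguments: {"type":"object","properties":{"plan":{"type":"string"}},"required":["plan"]}

```bash
mkdir -p pics; ls; cat > h.py <<'E'
import numpy as np, cv2
from rig import readout, eyes, workorder, bot
def grab(n,fn=None):
    d=eyes.get_image(n)
    if fn: cv2.imwrite('pics/'+fn,d['frame'][:,:,::-1])
    return d
def ray(d,u,v):
    K=np.array([[d['fx'],0,d['cx']],[0,d['fy'],d['cy']],[0,0,1.]])
    p=cv2.undistortPoints(np.array([[[u,v]]],float),K,np.array([d['k1'],0,0,0.]))[0,0]
    T=np.array(d['T']); r=T[:3,:3]@np.array([p[0],-p[1],-1]); return T[:3,3],r/np.linalg.norm(r)
def onz(d,u,v,z):
    o,r=ray(d,u,v); return o+r*(z-o[2])/r[2]
def proj(d,P):
    T=np.array(d['T']); c=T[:3,:3].T@(np.array(P,float)-T[:3,3]); x,y=c[0]/-c[2],-c[1]/-c[2]
    s=1+d['k1']*(x*x+y*y); return d['fx']*x*s+d['cx'],d['fy']*y*s+d['cy']
E
python3 - <<'E'
from h import *
for n in('top','side','wrist'):
    d=grab(n,n+'0.png'); print(n,d['fx'],d['k1'],np.round(d['T'],3).tolist())
s=readout.observe(); print(s)
E
```

```text
pics
top 511.56531093341096 -0.06606780848033757 [[-0.002, 0.98, -0.197, 0.312], [-1.0, 0.001, 0.016, 0.002], [0.016, 0.197, 0.98, 1.365], [0.0, 0.0, 0.0, 1.0]]
side 419.7925882568857 -0.10828502003047424 [[-0.998, 0.036, -0.058, 0.524], [-0.068, -0.498, 0.864, 0.889], [0.002, 0.866, 0.5, 0.636], [0.0, 0.0, 0.0, 1.0]]
wrist 282.39272192071775 -0.028905897591922358 [[0.409, 0.877, 0.254, 0.34], [-0.913, 0.393, 0.111, -0.587], [-0.003, -0.277, 0.961, 0.383], [0.0, 0.0, 0.0, 1.0]]
{'t': 0.15, 'q': array([-6.79486200e+01,  1.51598310e+01,  9.19638786e+01, -1.50377955e-03,
        7.29769580e+01, -2.11224095e+00]), 'qvel': array([ 0.05036536, -0.06374749, -0.3062312 , -0.09452606,  0.02139206,
       -0.10004541]), 'effort': array([-3.01827477e-04, -5.02848279e+01, -3.57469225e+01,  7.29342224e-02,
        2.49395653e-02, -8.99726706e-05]), 'ee_pos': array([ 0.27612187, -0.61536407,  0.25466144]), 'eef_rot': array([[ 9.12377066e-01,  4.09350246e-01, -6.82897104e-04],
       [ 4.09350813e-01, -9.12375630e-01,  1.61903080e-03],
       [ 3.96919797e-05, -1.75671105e-03, -9.99998456e-01]]), 'ft_force': array([-0.20555575,  0.2995191 , -0.41648121]), 'torque': array([ 0.02583127,  0.00948213, -0.04351513]), 'grasp_force': 0.0, 'opening': 0.08845183703752336}
```

View pics/top0.png

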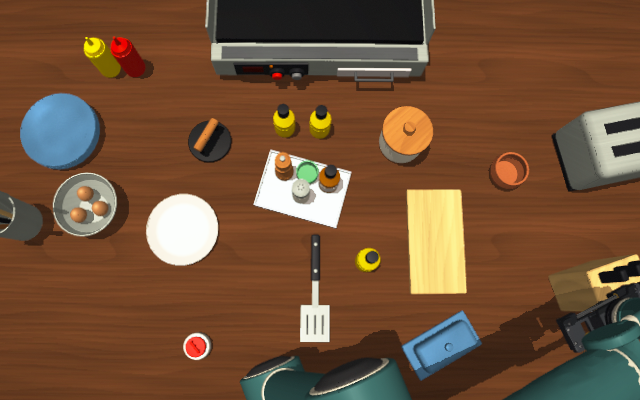

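View pics/side0.png

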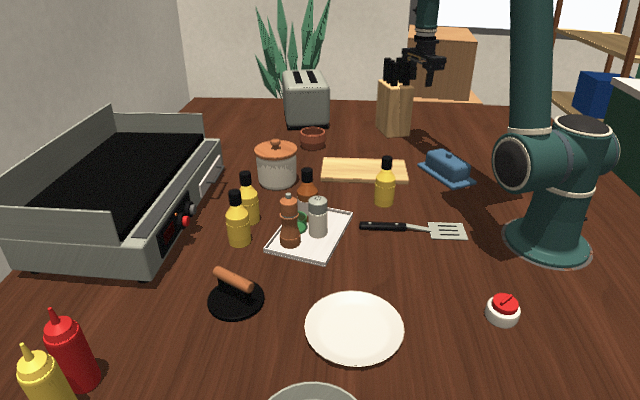

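The top view shows the tray at about (302,188). In it are the brown mill (283,165), the white shaker (301,189), the amber bottle (328,178) and the green dish (307,172). The board is at (437,241) and the plate at (182,230). Three yellow bottles at (284,120), (320,122) and (368,260) are lookalikes. The amber one in the tray is the oil bottle, because of its colour and because it stands in the tray. I'll confirm that in an enlarged crop.

```bash
python3 - <<'E'
from h import *
t=cv2.imread('pics/top0.png'); s=cv2.imread('pics/side0.png')
a=cv2.resize(t[135:235,245:360],None,fx=5,fy=5,interpolation=cv2.INTER_CUBIC)[:500]
b=cv2.resize(s[160:270,255:375],None,fx=4,fy=4,interpolation=cv2.INTER_CUBIC)
# stacked: top left (origin 245,135, x3.4) side right
a=cv2.resize(t[135:235,245:360],(391,340),interpolation=cv2.INTER_CUBIC)
b=cv2.resize(s[160:270,255:375],(408,374),interpolation=cv2.INTER_CUBIC)
o=np.zeros((374,800,3),np.uint8);o[:340,:391]=a;o[:,392:]=b
cv2.imwrite('pics/crop0.png',o)
d=grab('top'); f=d['frame'].astype(int); hsv=cv2.cvtColor(d['frame'],cv2.COLOR_RGB2HSV).astype(int)
def comp(m,lo,name,z):
    n,l,st,c=cv2.connectedComponentsWithStats(m.astype(np.uint8))
    for i in range(1,n):
        if st[i,4]>lo:
            cn,_=cv2.findContours((l==i).astype(np.uint8),0,2); r=cv2.minAreaRect(cn[0])
            box=cv2.boxPoints(r); print(name,st[i],c[i].round(1),onz(d,*c[i],z).round(4),[onz(d,*q,z).round(4)[:2].tolist() for q in box])
H,S,V=hsv[...,0],hsv[...,1],hsv[...,2]
w=(S<40)&(V>170)
comp(w,800,'white',0.0145)
comp((H>15)&(H<28)&(S>60)&(S<165)&(V>180),2000,'board',0.018)
comp((H>45)&(H<75)&(S>80)&(V>80),50,'dish',0.038)
E
```

```text
white [211   9 217  52 874] [320.5  46.6] [ 1.0327 -0.0518  0.0145] [[0.9897, 0.262], [1.1535, 0.2693], [1.1592, -0.3686], [0.9939, -0.3591]]
white [ 585  103   55   72 2258] [613.7 138. ] [ 0.7635 -0.8903  0.0145] [[0.8358, -0.8099], [0.8742, -0.9841], [0.6828, -0.9963], [0.6486, -0.8262]]
white [ 253  150   98   78 3402] [300.2 194.6] [0.5963 0.0057 0.0145] [[0.5681, 0.1331], [0.7257, 0.0937], [0.6612, -0.1335], [0.5062, -0.0892]]
white [ 147  195   71   70 3938] [182.  229.4] [0.5012 0.3205 0.0145] [[0.5947, 0.4199], [0.5949, 0.2301], [0.4097, 0.2241], [0.4091, 0.4091]]
white [ 300  281   29   61 1108] [314.2 319.1] [ 0.2679 -0.0309  0.0145] [[0.3656, 0.006], [0.3655, -0.0672], [0.2127, -0.066], [0.213, 0.0058]]
board [ 407  189   60  105 5681] [435.9 241.9] [ 0.4674 -0.3558  0.018 ] [[0.6087, -0.282], [0.6152, -0.4351], [0.3326, -0.4299], [0.328, -0.2826]]
dish [297 160  21  23 353] [307.3 170.8] [ 0.6564 -0.0132  0.038 ] [[0.6446, 0.023], [0.6952, 0.0009], [0.6706, -0.0514], [0.6204, -0.029]]
```

View pics/crop0.png

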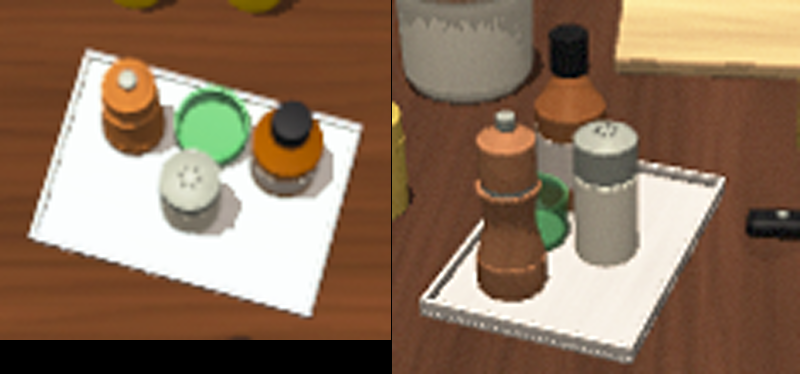

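The crop confirms it: the amber bottle with the black cap is on the tray's -y side, the mill is on +y and the shaker on -x. I'll move so the wrist camera is above the tray, with the jaws closing along tray-y.

```bash
cat > go.py <<'E'
# usage: go.rows((x,y,z,yaw), [(x,y,z,yaw)...]) -> tx ty tz roll for each, from commanded pose
import numpy as np
def rows(c,ts):
    a=np.radians(c[3]); X=np.array([np.cos(a),np.sin(a)]); Y=np.array([np.sin(a),-np.cos(a)])
    for t in ts:
        d=np.array(t[:2])-np.array(c[:2])
        print('->',np.round(t,4).tolist(),' %.4f %.4f %.4f %.4f'%(d@X/.75,d@Y/.75,(c[2]-t[2])/.75,(c[3]-t[3])/180))
E
python3 - <<'E'
from h import *
import go
d=grab('top')
print('oil',onz(d,330.9,169.4,.151),'mill',onz(d,282.35,158.5,.146),'salt',onz(d,300.9,188.5,.109))
for u,v in((284,113),(319,113),(371,257)): print('yellow cap',onz(d,u,v,.147))
go.rows((.276,-.616,.256,24.165),[(.45,-.32,.30,4),(.60,-.02,.27,-15.5)])
E
```

```text
oil [ 0.63081278 -0.06972875  0.151     ] mill [0.65967025 0.04969051 0.146     ] salt [0.59207748 0.00381916 0.109     ]
yellow cap [0.77828283 0.04662924 0.147     ]
yellow cap [ 0.77860915 -0.04151489  0.147     ]
yellow cap [ 0.41666176 -0.16352811  0.147     ]
-> [0.45, -0.32, 0.3, 4.0]  0.3732 -0.2651 -0.0587 0.1120
-> [0.6, -0.02, 0.27, -15.5]  0.7195 -0.5482 -0.0187 0.2204
```

>>> play_rows(
  plan="0.3732 -0.2651 -0.0587 0.112 0;0.3732 -0.2651 -0.0587 0.112 0;0.3732 -0.2651 -0.0587 0.112 0;0.3732 -0.2651 -0.0587 0.112 0;0.3732 -0.2651 -0.0587 0.112 0;0.3732 -0.2651 -0.0587 0.112 0;0.3732 -0.2651 -0.0587 0.112 0;0.3732 -0.2651 -0.0587 0.112 0;0.3732 -0.2651 -0.0587 0.112 0;0.3732 -0.2651 -0.0587 0.112 0;0.3732 -0.2651 -0.0587 0.112 0;0.3732 -0.2651 -0.0587 0.112 0",
)

```text
t: 1.25
ee_pos: [0.4498, -0.3207, 0.2994]
eef_rot: [[0.998, 0.07, -0.001], [0.07, -0.998, -0.0], [-0.001, 0.0, -1.0]]
ft_force: [0.7, -0.6, 0.2]
opening: 0.088
grasp_force: 0.0
```

```bash
python3 - <<'E'
import go
go.rows((.45,-.32,.30,4.005),[(.60,-.02,.27,-15.5)])
E
```

```text
-> [0.6, -0.02, 0.27, -15.5]  0.2274 -0.3851 0.0400 0.1084
```

>>> play_rows(
  plan="0.2274 -0.3851 0.04 0.1084 0;0.2274 -0.3851 0.04 0.1084 0;0.2274 -0.3851 0.04 0.1084 0;0.2274 -0.3851 0.04 0.1084 0;0.2274 -0.3851 0.04 0.1084 0;0.2274 -0.3851 0.04 0.1084 0;0.2274 -0.3851 0.04 0.1084 0;0.2274 -0.3851 0.04 0.1084 0;0.2274 -0.3851 0.04 0.1084 0;0.2274 -0.3851 0.04 0.1084 0;0.2274 -0.3851 0.04 0.1084 0;0.2274 -0.3851 0.04 0.1084 0",
)

```text
t: 2.25
ee_pos: [0.5998, -0.022, 0.2695]
eef_rot: [[0.963, -0.269, -0.001], [-0.269, -0.963, -0.001], [-0.001, 0.001, -1.0]]
ft_force: [0.0, -0.3, 0.1]
opening: 0.0878
grasp_force: 0.0
```

```bash
python3 - <<'E'
from h import *
d=grab('wrist','w1.png'); np.save('w1.npy',d,allow_pickle=True)
for n,P in dict(oil=(.631,-.070,.151),mill=(.660,.050,.146),salt=(.592,.004,.109),dish=(.6565,-.012,.042)).items(): print(n,proj(d,P))
E
```

```text
oil (np.float64(363.6681039832693), np.float64(149.24886349355592))
mill (np.float64(224.05519759017), np.float64(153.84679879993843))
salt (np.float64(298.79365560651394), np.float64(199.2941219870582))
dish (np.float64(300.14821956587036), np.float64(132.1409141823737))
```

View pics/w1.png

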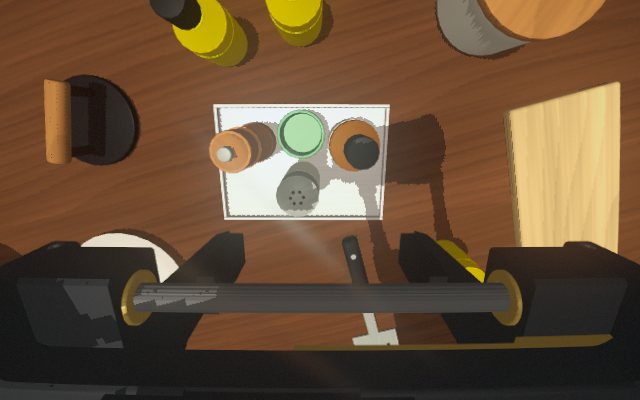

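The wrist view shows the oil cap at about (362,153), the mill knob at (224,155), the shaker top at (298,198) and the dish at (302,133). All are within 3 px of where my estimates project. I'll refine the oil cap and plan its grasp.

```bash
python3 - <<'E'
from h import *
import go
d=np.load('w1.npy',allow_pickle=True).item()
f=d['frame']; hsv=cv2.cvtColor(f,cv2.COLOR_RGB2HSV).astype(int); H,S,V=[hsv[...,i] for i in range(3)]
def blob(m,x0,y0,x1,y1):
    k=np.zeros(m.shape,np.uint8);k[y0:y1,x0:x1]=m[y0:y1,x0:x1]
    n,l,st,c=cv2.connectedComponentsWithStats(k); i=1+np.argmax(st[1:,4])
    cn,_=cv2.findContours((l==i).astype(np.uint8),0,2); (cx,cy),r=cv2.minEnclosingCircle(max(cn,key=len)); print(st[i],c[i].round(1),(round(cx,1),round(cy,1)),round(r,1)); return cx,cy
o=blob(V<75,335,125,385,176); print('oil',onz(d,*o,.150))
m=blob((S<90)&(V>120),205,140,238,168); print('knob',onz(d,*m,.146))
s=blob((V<225)&(V>60),275,182,322,218); print('salt',onz(d,*s,.109))
g=blob((H>40)&(H<80)&(S>40),270,100,330,165); print('dish',onz(d,*g,.042))
cs=[(214,104),(390,104),(382,219.5),(225,219)]
cc=[onz(d,*q,.014)[:2] for q in cs]; print(np.round(cc,4).tolist(),np.mean(cc,0)); v=cc[0]-cc[1]; print(np.degrees(np.arctan2(-v[0],v[1])))
E
```

```text
[344 135  35  34 840] [360.9 152.3] (360.5, 151.5) 17.7
oil [ 0.6296988  -0.06699683  0.15      ]
[217 146  17  16 190] [224.  154.1] (225.0, 153.5) 8.7
knob [0.66005739 0.04907467 0.146     ]
[ 275  182   47   36 1446] [297.9 198.7] (298.0, 199.5) 28.9
salt [0.59200984 0.00488129 0.109     ]
[ 277  110   48   49 1845] [300.5 133.7] (300.5, 133.8) 24.4
dish [ 0.6544544 -0.0118348  0.042    ]
[[0.7205, 0.0877], [0.6585, -0.1321], [0.5056, -0.088], [0.5677, 0.1309]] [ 6.13082180e-01 -3.50116235e-04]
-15.742400977445902
```

```bash
python3 - <<'E'
from h import *
import go
s=readout.observe(); print(s['ee_pos'],s['t'])
go.rows((.60,-.02,.27,-15.5),[(.6305,-.068,.21,-15.5),(.6305,-.068,.17,-15.5),(.6305,-.068,.15,-15.5),(.6305,-.068,.132,-15.5)])
E
```

```text
[ 0.59979424 -0.0221001   0.26971597] 2.3
-> [0.6305, -0.068, 0.21, -15.5]  0.0563 0.0508 0.0800 0.0000
-> [0.6305, -0.068, 0.17, -15.5]  0.0563 0.0508 0.1333 0.0000
-> [0.6305, -0.068, 0.15, -15.5]  0.0563 0.0508 0.1600 0.0000
-> [0.6305, -0.068, 0.132, -15.5]  0.0563 0.0508 0.1840 0.0000
```

>>> play_rows(
  plan="0.0556 0.0482 0 0 0;0.0556 0.0482 0.04 0 0;0.0556 0.0482 0.08 0 0;0.0556 0.0482 0.11 0 0;0.0556 0.0482 0.1333 0 0;0.0556 0.0482 0.15 0 0;0.0556 0.0482 0.16 0 0;0.0556 0.0482 0.17 0 0;0.0556 0.0482 0.178 0 0;0.0556 0.0482 0.184 0 0;0.0556 0.0482 0.184 0 0;0.0556 0.0482 0.184 0 0",
)

```text
t: 3.3
ee_pos: [0.6311, -0.0657, 0.1322]
eef_rot: [[0.964, -0.267, 0.001], [-0.267, -0.964, -0.0], [0.001, -0.0, -1.0]]
ft_force: [0.3, -0.5, 0.5]
opening: 0.0883
grasp_force: 0.0
```

```bash
python3 - <<'E'
from h import *
d=grab('wrist','w2.png'); s=readout.observe(); print(s['ee_pos'],s['ft_force'])
E
```

```text
[ 0.63130201 -0.06571874  0.1324984 ] [ 0.26645628 -0.10056773  0.48603742]
```

View pics/w2.png

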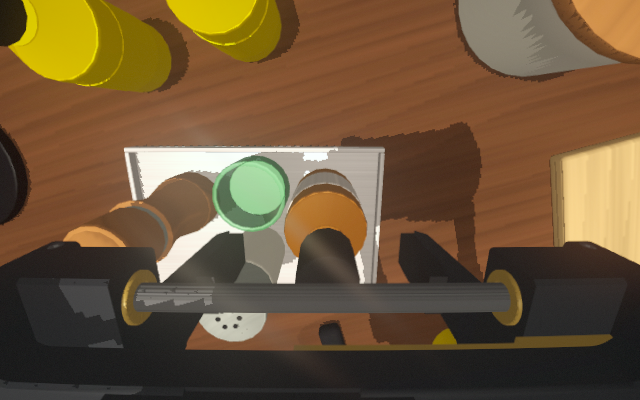

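The cap centre is at u≈329 and the jaw centre at u≈322, so I'll shift about 2.5 mm along +y of the tool and close.

>>> play_rows(
  plan="0 0.0033 0 0 0;0 0.0033 0 0 0;0 0.0033 0 0 255;0 0.0033 0 0 255;0 0.0033 0 0 255;0 0.0033 0 0 255;0 0.0033 0 0 255;0 0.0033 0 0 255;0 0.0033 0 0 255;0 0.0033 0 0 255;0 0.0033 0 0 255;0 0.0033 0 0 255",
)

```text
t: 4.35
ee_pos: [0.6301, -0.0681, 0.1317]
eef_rot: [[0.964, -0.267, -0.0], [-0.267, -0.964, 0.0], [-0.0, -0.0, -1.0]]
ft_force: [0.2, 1.0, 0.3]
opening: 0.029
grasp_force: 30.0
```

```bash
python3 - <<'E'
from h import *
import go
s=readout.observe(); print(s['ee_pos'],s['ft_force'],s['opening'],s['grasp_force'])
c=(.6305+.0025*-.267,-.066-.0025*.9636,.132,-15.5); print(c)
go.rows(c,[(c[0],c[1],.25,-15.5)])
c2=(c[0],c[1],.25,-15.5)
go.rows(c2,[(.565,-.357,.25,-15.5),(.565,-.357,.149,-15.5)])
E
```

```text
[ 0.63010576 -0.06813239  0.13173893] [0.19998725 0.97383811 0.26473995] 0.029047921717364717 29.999922439455986
(0.6298324999999999, -0.068409, 0.132, -15.5)
-> [0.6298, -0.0684, 0.25, -15.5]  0.0000 0.0000 -0.1573 0.0000
-> [0.565, -0.357, 0.25, -15.5]  0.0195 0.3939 0.0000 0.0000
-> [0.565, -0.357, 0.149, -15.5]  0.0195 0.3939 0.1347 0.0000
```

>>> play_rows(
  plan="0 0 -0.01 0 255;0 0 -0.035 0 255;0 0 -0.07 0 255;0 0 -0.1 0 255;0 0.01 -0.12 0 255;0.001 0.035 -0.1307 0 255;0.003 0.07 -0.1307 0 255;0.006 0.11 -0.1307 0 255;0.008 0.15 -0.1307 0 255;0.01 0.19 -0.1307 0 255;0.012 0.23 -0.1307 0 255;0.014 0.27 -0.1307 0 255",
)

```text
t: 5.35
ee_pos: [0.5853, -0.2673, 0.2298]
eef_rot: [[0.964, -0.267, -0.001], [-0.267, -0.964, 0.0], [-0.001, -0.0, -1.0]]
ft_force: [0.7, 0.1, -2.5]
opening: 0.029
grasp_force: 30.0
```

>>> play_rows(
  plan="0.002 0.04 0 0 255;0.004 0.08 0 0 255;0.005 0.11 0 0 255;0.0055 0.1239 0 0 255;0.0055 0.1239 0.02 0 255;0.0055 0.1239 0.05 0 255;0.0055 0.1239 0.08 0 255;0.0055 0.1239 0.095 0 255;0.0055 0.1239 0.105 0 255;0.0055 0.1239 0.109 0 255;0.0055 0.1239 0.111 0 255;0.0055 0.1239 0.111 0 255",
)

```text
t: 6.35
ee_pos: [0.5659, -0.3568, 0.1474]
eef_rot: [[0.964, -0.267, 0.001], [-0.267, -0.964, -0.001], [0.001, 0.0, -1.0]]
ft_force: [-0.4, -0.1, -1.8]
opening: 0.0292
grasp_force: 30.0
```

>>> play_rows(
  plan="0 0 0.0007 0 255;0 0 0.0013 0 255;0 0 0.0013 0 255",
)

```text
t: 6.6
ee_pos: [0.5657, -0.357, 0.1465]
eef_rot: [[0.964, -0.267, 0.001], [-0.267, -0.964, -0.001], [0.001, 0.0, -1.0]]
ft_force: [-0.1, 0.9, -2.1]
opening: 0.029
grasp_force: 30.0
```

>>> play_rows(
  plan="0 0 0.0007 0 255;0 0 0.0013 0 255;0 0 0.0013 0 255",
)

```text
t: 6.85
ee_pos: [0.5658, -0.3571, 0.1457]
eef_rot: [[0.964, -0.267, 0.001], [-0.267, -0.964, -0.001], [0.002, 0.0, -1.0]]
ft_force: [-0.2, -0.8, 2.8]
opening: 0.029
grasp_force: 30.0
```

>>> play_rows(
  plan="0 0 0 0 0;0 0 0 0 0;0 0 0 0 0;0 0 0 0 0;0 0 -0.02 0 0;0 0 -0.06 0 0;0 0 -0.11 0 0;0 -0.03 -0.14 0 0;-0.003 -0.085 -0.1403 0 0;-0.006 -0.14 -0.1403 0 0;-0.009 -0.195 -0.1403 0 0;-0.011 -0.25 -0.1403 0 0",
)

```text
t: 7.85
ee_pos: [0.6074, -0.1724, 0.2501]
eef_rot: [[0.963, -0.268, 0.001], [-0.268, -0.963, -0.0], [0.001, -0.0, -1.0]]
ft_force: [0.4, -0.7, -0.5]
opening: 0.088
grasp_force: 0.0
```

>>> play_rows(
  plan="-0.003 -0.055 0 0 0;-0.006 -0.11 0 0 0;-0.009 -0.165 0 0 0;-0.01 -0.22 0 0 0;-0.011 -0.275 0 0 0;-0.0118 -0.3061 0 0 0;-0.0118 -0.3061 0.03 0 0;-0.0118 -0.3061 0.05 0 0;-0.0118 -0.3061 0.06 0 0;-0.0118 -0.3061 0.06 0 0",
)

```text
t: 8.68
ee_pos: [0.6586, 0.0498, 0.2018]
eef_rot: [[0.964, -0.267, -0.005], [-0.267, -0.964, -0.0], [-0.005, 0.002, -1.0]]
ft_force: [0.2, 0.1, -0.0]
opening: 0.0879
grasp_force: 0.0
```

```bash
python3 - <<'E'
from h import *
d=grab('wrist','w3.png'); s=readout.observe(); print(s['ee_pos'],s['ft_force'],s['opening'])
f=d['frame']; hsv=cv2.cvtColor(f,cv2.COLOR_RGB2HSV).astype(int)
cv2.imwrite('pics/w3.png',f[:,:,::-1])
E
```

```text
[0.65938864 0.04949789 0.20342638] [-0.21928764  0.70196477  0.15452299] 0.0881902787634424
```

View pics/w3.png

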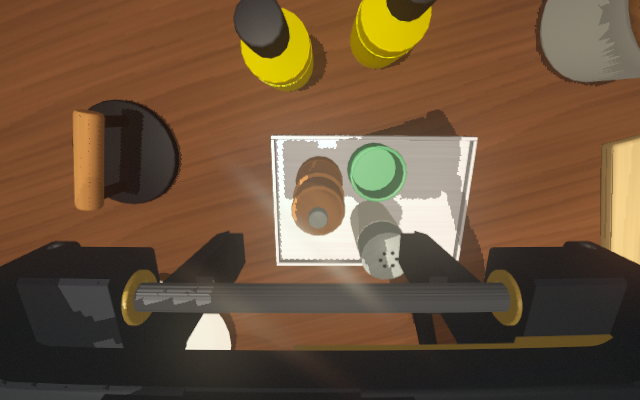

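The mill knob is at (318,217). I'll compute the remaining correction from that.

```bash
python3 - <<'E'
from h import *
import go
d=grab('wrist'); s=readout.observe(); print(s['ee_pos'])
hsv=cv2.cvtColor(d['frame'],cv2.COLOR_RGB2HSV).astype(int)
m=np.zeros((400,640),np.uint8); m[203:232,302:334]=(hsv[203:232,302:334,1]<110)
n,l,st,c=cv2.connectedComponentsWithStats(m); i=1+np.argmax(st[1:,4]); print(st[i],c[i])
k=onz(d,*c[i],.146); print('knob',k, 'tcp axis at .109 px',proj(d,(s['ee_pos'][0],s['ee_pos'][1],.146)))
E
```

```text
[0.6601903  0.04935872 0.20476349]
[302 207  26  25 488] [314.83606557 220.17008197]
knob [0.66064824 0.05281446 0.146     ] tcp axis at .109 px (np.float64(319.7645011261302), np.float64(219.51807012622155))
```

>>> play_rows(
  plan="0 -0.0013 0.03 0 0;0 -0.0013 0.06 0 0;0 -0.0013 0.085 0 0;0 -0.0013 0.105 0 0;0 -0.0013 0.118 0 0;0 -0.0013 0.125 0 0;0 -0.0013 0.128 0 0;0 -0.0013 0.128 0 0;0 -0.0013 0.128 0 0",
)

```text
t: 9.53
ee_pos: [0.6615, 0.0506, 0.1101]
eef_rot: [[0.964, -0.268, 0.002], [-0.268, -0.964, 0.0], [0.002, -0.001, -1.0]]
ft_force: [0.2, 0.5, 0.5]
opening: 0.0884
grasp_force: 0.0
```

>>> play_rows(
  plan="0 0 0 0 255;0 0 0 0 255;0 0 0 0 255;0 0 0 0 255;0 0 0 0 255;0 0 0 0 255;0 0 0 0 255;0 0 0 0 255;0 0 0 0 255",
)

```text
t: 10.28
ee_pos: [0.6605, 0.0508, 0.1088]
eef_rot: [[0.964, -0.267, 0.0], [-0.267, -0.964, 0.0], [-0.0, -0.0, -1.0]]
ft_force: [-0.0, 1.1, -0.6]
opening: 0.0409
grasp_force: 30.0
```

>>> play_rows(
  plan="0 0 -0.01 0 255;0 0 -0.035 0 255;0 0 -0.07 0 255;0 0 -0.11 0 255;0 0 -0.145 0 255;0 0 -0.165 0 255;0 0.01 -0.1747 0 255;-0.005 0.035 -0.1747 0 255;-0.012 0.075 -0.1747 0 255;-0.018 0.115 -0.1747 0 255;-0.025 0.155 -0.1747 0 255;-0.031 0.195 -0.1747 0 255",
)

```text
t: 11.28
ee_pos: [0.597, -0.0854, 0.2383]
eef_rot: [[0.964, -0.267, -0.003], [-0.267, -0.964, 0.0], [-0.003, 0.001, -1.0]]
ft_force: [0.9, 0.7, -2.4]
opening: 0.041
grasp_force: 30.0
```

>>> play_rows(
  plan="-0.006 0.04 0 0 255;-0.013 0.08 0 0 255;-0.019 0.12 0 0 255;-0.025 0.16 0 0 255;-0.032 0.2 0 0 255;-0.038 0.24 0 0 255;-0.044 0.28 0 0 255;-0.05 0.32 0 0 255;-0.055 0.35 0 0 255;-0.059 0.375 0 0 255;-0.061 0.388 0 0 255;-0.0619 0.3946 0 0 255",
)

```text
t: 12.28
ee_pos: [0.4736, -0.3578, 0.2387]
eef_rot: [[0.963, -0.269, -0.002], [-0.269, -0.963, 0.001], [-0.002, -0.001, -1.0]]
ft_force: [0.9, 0.2, -2.5]
opening: 0.0413
grasp_force: 30.0
```

>>> play_rows(
  plan="0 0 0.02 0 255;0 0 0.05 0 255;0 0 0.08 0 255;0 0 0.11 0 255;0 0 0.13 0 255;0 0 0.145 0 255;0 0 0.152 0 255;0 0 0.155 0 255;0 0 0.1565 0 255;0 0 0.1575 0 255;0 0 0.1575 0 255",
)

```text
t: 13.2
ee_pos: [0.4759, -0.3573, 0.1228]
eef_rot: [[0.964, -0.267, 0.002], [-0.267, -0.964, -0.001], [0.002, 0.001, -1.0]]
ft_force: [-0.3, 0.3, -1.6]
opening: 0.0412
grasp_force: 30.0
```

>>> play_rows(
  plan="0 0 0 0 255;0 0 0.0005 0 255;0 0 0.0005 0 255",
)

```text
t: 13.45
ee_pos: [0.476, -0.3574, 0.1227]
eef_rot: [[0.964, -0.267, 0.002], [-0.267, -0.964, -0.001], [0.002, 0.001, -1.0]]
ft_force: [-0.8, 1.2, 2.8]
opening: 0.0413
grasp_force: 30.0
```

>>> play_rows(
  plan="0 0 0 0 0;0 0 0 0 0;0 0 0 0 0;0 0 0 0 0;0 0 -0.02 0 0;0 0 -0.06 0 0;0 0 -0.11 0 0;0 0 -0.15 0 0;0.001 -0.03 -0.158 0 0;0.003 -0.085 -0.158 0 0;0.005 -0.14 -0.158 0 0;0.008 -0.195 -0.158 0 0",
)

```text
t: 14.45
ee_pos: [0.5201, -0.2166, 0.2402]
eef_rot: [[0.963, -0.269, 0.001], [-0.269, -0.963, -0.0], [0.001, 0.0, -1.0]]
ft_force: [0.8, -0.2, -1.3]
opening: 0.0881
grasp_force: 0.0
```

>>> play_rows(
  plan="0.002 -0.055 0 0 0;0.004 -0.11 0 0 0;0.007 -0.165 0 0 0;0.009 -0.22 0 0 0;0.011 -0.26 0 0 0;0.0125 -0.29 0 0 0;0.0135 -0.3111 0.02 0 0;0.0135 -0.3111 0.05 0 0;0.0135 -0.3111 0.07 0 0;0.0135 -0.3111 0.08 0 0;0.0135 -0.3111 0.08 0 0;0.0135 -0.3111 0.08 0 0",
)

```text
t: 15.45
ee_pos: [0.592, 0.0044, 0.1796]
eef_rot: [[0.964, -0.268, -0.001], [-0.268, -0.964, -0.0], [-0.001, 0.0, -1.0]]
ft_force: [-0.6, -0.3, 0.7]
opening: 0.088
grasp_force: 0.0
```

```bash
python3 - <<'E'
from h import *
d=grab('wrist','w4.png'); s=readout.observe(); print(s['ee_pos'],s['ft_force'],s['opening'])
print('tcp axis px',proj(d,(s['ee_pos'][0],s['ee_pos'][1],.109)))
t=grab('top'); m=np.hstack([d['frame'][:,150:520],cv2.resize(t['frame'][140:340,280:480],(400,400))]); cv2.imwrite('pics/w4.png',m[:,:,::-1])
E
```

```text
[0.59265367 0.00428206 0.18057933] [ 0.38017021 -0.16786262  0.29870119] 0.08812786749918229
tcp axis px (np.float64(319.9244845820537), np.float64(213.63139829697445))
```

View pics/w4.png

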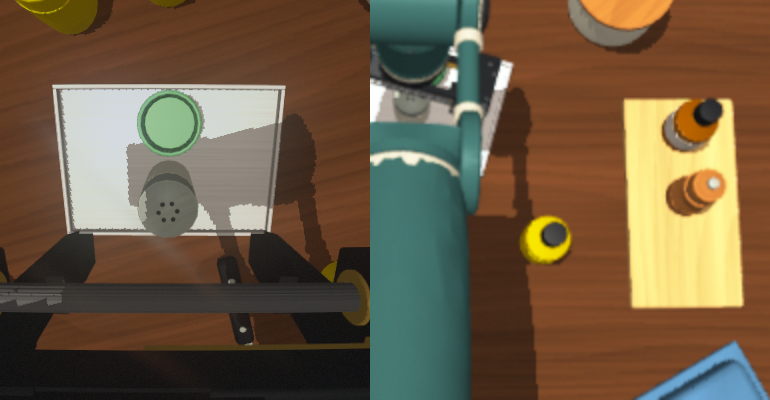

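The shaker top is at about (318,212) and the tool axis at (320,214), so the shaker is almost centred. Bottle and mill both stand on the board.

>>> play_rows(
  plan="0.001 -0.0015 0.03 0 0;0.001 -0.0015 0.06 0 0;0.001 -0.0015 0.085 0 0;0.001 -0.0015 0.105 0 0;0.001 -0.0015 0.115 0 0;0.001 -0.0015 0.12 0 0;0.001 -0.0015 0.1213 0 0;0.001 -0.0015 0.1213 0 0;0.001 -0.0015 0.1213 0 0",
)

```text
t: 16.3
ee_pos: [0.5943, 0.0054, 0.0903]
eef_rot: [[0.964, -0.267, 0.002], [-0.267, -0.964, -0.0], [0.002, -0.001, -1.0]]
ft_force: [-0.8, -0.3, 0.2]
opening: 0.0883
grasp_force: 0.0
```

>>> play_rows(
  plan="0 0 0 0 255;0 0 0 0 255;0 0 0 0 255;0 0 0 0 255;0 0 0 0 255;0 0 0 0 255;0 0 0 0 255;0 0 0 0 255",
)

```text
t: 16.97
ee_pos: [0.5933, 0.0057, 0.0889]
eef_rot: [[0.964, -0.267, 0.0], [-0.267, -0.964, 0.0], [0.0, -0.0, -1.0]]
ft_force: [-0.2, 0.8, -0.5]
opening: 0.0468
grasp_force: 30.0
```

>>> play_rows(
  plan="0 0 -0.01 0 255;0 0 -0.035 0 255;0 0 -0.07 0 255;0 0 -0.11 0 255;0 0 -0.15 0 255;0 0 -0.185 0 255;0 0 -0.21 0 255;0 0 -0.2213 0 255;-0.005 0.02 -0.2213 0 255;-0.012 0.05 -0.2213 0 255;-0.022 0.09 -0.2213 0 255;-0.032 0.13 -0.2213 0 255",
)

```text
t: 17.97
ee_pos: [0.5418, -0.0829, 0.2526]
eef_rot: [[0.964, -0.266, -0.004], [-0.266, -0.964, 0.0], [-0.004, 0.001, -1.0]]
ft_force: [-0.2, -1.2, -2.4]
opening: 0.0467
grasp_force: 30.0
```

>>> play_rows(
  plan="-0.01 0.04 0 0 255;-0.02 0.08 0 0 255;-0.031 0.12 0 0 255;-0.042 0.16 0 0 255;-0.052 0.2 0 0 255;-0.062 0.24 0 0 255;-0.073 0.28 0 0 255;-0.083 0.32 0 0 255;-0.091 0.35 0 0 255;-0.098 0.38 0 0 255;-0.103 0.4 0 0 255;-0.1061 0.4097 0 0 255",
)

```text
t: 18.97
ee_pos: [0.3825, -0.358, 0.2527]
eef_rot: [[0.963, -0.27, -0.003], [-0.269, -0.963, 0.002], [-0.004, -0.001, -1.0]]
ft_force: [-0.1, -0.0, -2.8]
opening: 0.0466
grasp_force: 30.0
```

>>> play_rows(
  plan="0 0 0.02 0 255;0 0 0.05 0 255;0 0 0.09 0 255;0 0 0.13 0 255;0 0 0.16 0 255;0 0 0.18 0 255;0 0 0.194 0 255;0 0 0.2 0 255;0 0 0.2025 0 255;0 0 0.204 0 255;0 0 0.2045 0 255;0 0 0.2045 0 255",
)

```text
t: 19.97
ee_pos: [0.3857, -0.3567, 0.1029]
eef_rot: [[0.964, -0.267, 0.001], [-0.267, -0.964, 0.0], [0.001, -0.0, -1.0]]
ft_force: [-0.6, 3.4, 3.0]
opening: 0.0465
grasp_force: 30.0
```

>>> play_rows(
  plan="0 0 0 0 0;0 0 0 0 0;0 0 0 0 0;0 0 0 0 0;0 0 -0.02 0 0;0 0 -0.06 0 0;0 0 -0.11 0 0;0 0 -0.16 0 0;0 0 -0.195 0 0;0 0 -0.2045 0 0;0.01 -0.03 -0.2045 0 0;0.03 -0.075 -0.2045 0 0",
)

```text
t: 20.97
ee_pos: [0.4212, -0.3102, 0.2553]
eef_rot: [[0.962, -0.271, 0.001], [-0.271, -0.962, -0.002], [0.001, 0.002, -1.0]]
ft_force: [1.5, -0.1, -0.8]
opening: 0.088
grasp_force: 0.0
```

>>> play_rows(
  plan="0.02 -0.045 0 0 0;0.04 -0.095 0 0 0;0.06 -0.145 0 0 0;0.08 -0.195 0 0 0;0.1 -0.245 0 0 0;0.12 -0.295 0 0 0;0.14 -0.345 0 0 0;0.16 -0.395 0 0 0;0.18 -0.435 0 0 0;0.19 -0.455 0 0 0;0.1946 -0.4646 0 0 0;0.1946 -0.4646 0.02 0 0",
)

```text
t: 21.97
ee_pos: [0.658, -0.0111, 0.2418]
eef_rot: [[0.964, -0.266, 0.004], [-0.266, -0.964, -0.0], [0.004, -0.001, -1.0]]
ft_force: [-0.1, 0.4, -0.3]
opening: 0.0888
grasp_force: 0.0
```

>>> play_rows(
  plan="0 0 0.04 0 0;0 0 0.08 0 0;0 0 0.12 0 0;0 0 0.145 0 0;0 0 0.155 0 0;0 0 0.16 0 0;0 0 0.16 0 0;0 0 0.16 0 0",
)

```text
t: 22.63
ee_pos: [0.6565, -0.0125, 0.1213]
eef_rot: [[0.963, -0.268, 0.002], [-0.268, -0.963, -0.0], [0.002, -0.0, -1.0]]
ft_force: [-0.7, -0.2, -0.2]
opening: 0.0882
grasp_force: 0.0
```

```bash
python3 - <<'E'
from h import *
d=grab('wrist','w5.png'); s=readout.observe(); print(s['ee_pos'],s['ft_force'],s['opening'])
print('tcp axis px',proj(d,(s['ee_pos'][0],s['ee_pos'][1],.042)))
hsv=cv2.cvtColor(d['frame'],cv2.COLOR_RGB2HSV).astype(int)
m=((hsv[...,0]>40)&(hsv[...,0]<85)&(hsv[...,1]>45)).astype(np.uint8); m[:, :230]=0;m[:,410:]=0
n,l,st,c=cv2.connectedComponentsWithStats(m); i=1+np.argmax(st[1:,4]); print(st[i],c[i])
E
```

```text
[ 0.65695485 -0.0123946   0.12183236] [-0.38276516 -0.97003755  0.13450246] 0.08803090277044597
tcp axis px (np.float64(319.7812083515962), np.float64(210.58952482140432))
[ 282  169   77   80 4606] [320.01932262 208.86474164]
```

View pics/w5.png

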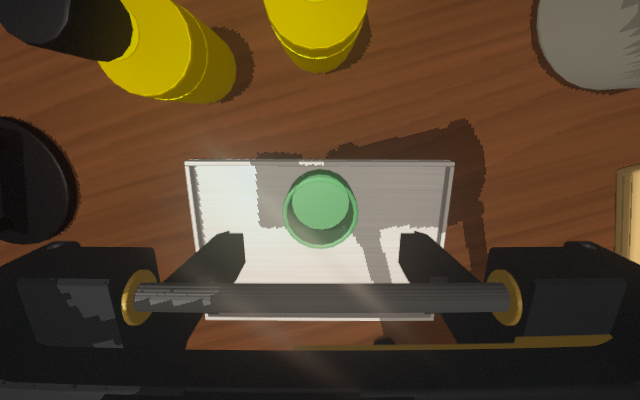

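The dish is centred at (320,209) on the tool axis at (320,211). I'll descend and grip.

>>> play_rows(
  plan="0 0 0.03 0 0;0 0 0.06 0 0;0 0 0.085 0 0;0 0 0.105 0 0;0 0 0.116 0 0;0 0 0.121 0 0;0 0 0.1227 0 0;0 0 0.1227 0 0;0 0 0.1227 0 0",
)

```text
t: 23.43
ee_pos: [0.6567, -0.0119, 0.029]
eef_rot: [[0.964, -0.267, 0.002], [-0.267, -0.964, -0.0], [0.002, -0.0, -1.0]]
ft_force: [-0.1, 0.8, 0.2]
opening: 0.0882
grasp_force: 0.0
```

>>> play_rows(
  plan="0 0 0 0 255;0 0 0 0 255;0 0 0 0 255;0 0 0 0 255;0 0 0 0 255;0 0 0 0 255;0 0 0 0 255",
)

```text
t: 24.02
ee_pos: [0.6559, -0.0119, 0.0282]
eef_rot: [[0.964, -0.267, 0.0], [-0.267, -0.964, 0.0], [0.0, -0.0, -1.0]]
ft_force: [0.1, 0.8, 3.0]
opening: 0.0599
grasp_force: 30.0
```

```bash
python3 - <<'E'
from h import *
import go
s=readout.observe(); print(s['ee_pos'],s['ft_force'],s['opening'],s['grasp_force'])
d=grab('top'); hsv=cv2.cvtColor(d['frame'],cv2.COLOR_RGB2HSV).astype(int)
m=((hsv[...,1]<45)&(hsv[...,2]>160)).astype(np.uint8); m[:,:140]=0;m[:,225:]=0;m[:185]=0;m[275:]=0
n,l,st,c=cv2.connectedComponentsWithStats(m); i=1+np.argmax(st[1:,4]); print(st[i])
cn,_=cv2.findContours((l==i).astype(np.uint8),0,2); cn=max(cn,key=len)
e=cv2.fitEllipse(cn); print(e); print('plate',onz(d,*e[0],.017))
E
```

```text
[ 0.65592026 -0.01185662  0.02815138] [0.09698044 0.75899819 2.98609631] 0.059909657136507456 29.99930898542516
[ 146  194   72   71 3987]
((181.90762329101562, 229.29176330566406), (68.91403198242188, 71.8982162475586), 51.70228576660156)
plate [0.50116685 0.32011856 0.017     ]
```

>>> play_rows(
  plan="0 0 -0.01 0 255;0 0 -0.035 0 255;0 0 -0.07 0 255;0 0 -0.11 0 255;0 0 -0.145 0 255;0 0 -0.1627 0 255;-0.01 -0.011 -0.1627 0 255;-0.03 -0.035 -0.1627 0 255;-0.055 -0.065 -0.1627 0 255;-0.08 -0.094 -0.1627 0 255;-0.105 -0.123 -0.1627 0 255;-0.13 -0.152 -0.1627 0 255",
)

```text
t: 25.07
ee_pos: [0.5894, 0.1253, 0.1472]
eef_rot: [[0.964, -0.268, -0.004], [-0.268, -0.964, -0.0], [-0.004, 0.001, -1.0]]
ft_force: [0.8, 0.2, -1.6]
opening: 0.06
grasp_force: 30.0
```

>>> play_rows(
  plan="-0.025 -0.029 0 0 255;-0.05 -0.059 0 0 255;-0.075 -0.088 0 0 255;-0.1 -0.118 0 0 255;-0.125 -0.147 0 0 255;-0.15 -0.176 0 0 255;-0.168 -0.198 0 0 255;-0.18 -0.212 0 0 255;-0.1868 -0.2196 0 0 255;-0.1868 -0.2196 0 0 255;-0.1868 -0.2196 0 0 255",
)

```text
t: 25.98
ee_pos: [0.5008, 0.3197, 0.149]
eef_rot: [[0.964, -0.267, -0.001], [-0.267, -0.964, -0.001], [-0.001, 0.001, -1.0]]
ft_force: [-1.1, -0.8, -1.6]
opening: 0.06
grasp_force: 30.0
```

```bash
python3 - <<'E'
from h import *
d=grab('wrist','w6.png'); s=readout.observe(); print(s['ee_pos'],s['ft_force'],s['opening'])
# rim extremes visible: fit ellipse-free: circle fit on z=.017 of outer plate edge points
hsv=cv2.cvtColor(d['frame'],cv2.COLOR_RGB2HSV).astype(int)
m=((hsv[...,1]<60)&(hsv[...,2]>120)).astype(np.uint8)
n,l,st,c=cv2.connectedComponentsWithStats(m); i=1+np.argmax(st[1:,4]); print(st[i])
pts=[]
for u in range(st[i,0]+5,st[i,0]+st[i,2]-5,3):
    v=np.where(l[:,u]==i)[0].min()
    if v>2 and v<225: pts.append(onz(d,u,v,.017)[:2])
for v in range(st[i,1]+5,225,3):
    r=np.where(l[v]==i)[0]
    if len(r): pts+= [onz(d,r.min(),v,.017)[:2],onz(d,r.max(),v,.017)[:2]]
P=np.array(pts)
from scipy.optimize import least_squares
f=least_squares(lambda q:np.hypot(*(P-q[:2]).T)-.096,[.5,.32],loss='soft_l1',f_scale=.002); print(f.x,np.median(abs(f.fun)),len(P))
E
```

```text
[0.50127927 0.31932721 0.14925051] [ 0.61101832  0.18205103 -1.1164018 ] 0.05999665768461481
[  219    89   200   151 21603]
[0.49847837 0.32170858] 0.00040384177997190157 152
```

View pics/w6.png

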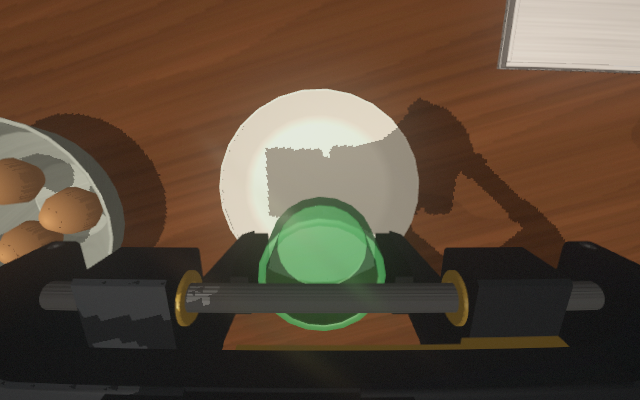

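The plate's centre, taken on its rim plane, is (0.4985, 0.3217) from the wrist and (0.501, 0.320) from the top. I'll use the mean and lower the dish.

>>> play_rows(
  plan="-0.0023 -0.0008 0.02 0 255;-0.0023 -0.0008 0.05 0 255;-0.0023 -0.0008 0.085 0 255;-0.0023 -0.0008 0.115 0 255;-0.0023 -0.0008 0.138 0 255;-0.0023 -0.0008 0.15 0 255;-0.0023 -0.0008 0.156 0 255;-0.0023 -0.0008 0.159 0 255;-0.0023 -0.0008 0.1605 0 255;-0.0023 -0.0008 0.1613 0 255;-0.0023 -0.0008 0.162 0 255;-0.0023 -0.0008 0.162 0 255",
)

```text
t: 27.03
ee_pos: [0.5004, 0.3216, 0.0293]
eef_rot: [[0.964, -0.267, 0.002], [-0.267, -0.964, 0.001], [0.001, -0.001, -1.0]]
ft_force: [0.2, -0.3, -1.2]
opening: 0.0599
grasp_force: 30.0
```

>>> play_rows(
  plan="0 0 0 0 255;0 0 0.0006 0 255;0 0 0.0006 0 255",
)

```text
t: 27.28
ee_pos: [0.5003, 0.3216, 0.0291]
eef_rot: [[0.964, -0.267, 0.001], [-0.267, -0.964, 0.001], [0.001, -0.001, -1.0]]
ft_force: [-1.4, -0.4, 4.3]
opening: 0.0599
grasp_force: 30.0
```

>>> play_rows(
  plan="0 0 0 0 0;0 0 0 0 0;0 0 0 0 0;0 0 0 0 0;0 0 -0.015 0 0;0 0 -0.05 0 0;0 0 -0.1 0 0;0 0 -0.15 0 0;0 0 -0.2 0 0;0 0 -0.25 0 0;0 0 -0.285 0 0;0 0 -0.296 0 0",
)

```text
t: 28.28
ee_pos: [0.5021, 0.3226, 0.2571]
eef_rot: [[0.964, -0.267, 0.009], [-0.267, -0.964, 0.005], [0.007, -0.007, -1.0]]
ft_force: [1.0, 0.2, 0.3]
opening: 0.088
grasp_force: 0.0
```

>>> play_rows(
  plan="0.003 0.03 0 0 0;0.008 0.08 0 0 0;0.013 0.13 0 0 0;0.019 0.18 0 0 0;0.024 0.23 0 0 0;0.029 0.28 0 0 0;0.034 0.33 0 0 0;0.039 0.38 0 0 0;0.044 0.43 0 0 0;0.05 0.48 0 0 0;0.055 0.53 0 0 0;0.06 0.58 0 0 0",
)

```text
t: 29.28
ee_pos: [0.4254, -0.1114, 0.249]
eef_rot: [[0.964, -0.267, -0.001], [-0.267, -0.964, 0.0], [-0.001, -0.0, -1.0]]
ft_force: [0.9, -0.6, 0.5]
opening: 0.0882
grasp_force: 0.0
```

>>> play_rows(
  plan="0.005 0.05 0 0 0;0.01 0.1 0 0 0;0.016 0.15 0 0 0;0.021 0.2 0 0 0;0.026 0.25 0 0 0;0.031 0.3 0 0 0;0.0344 0.3319 0 0 0;0.0344 0.3319 0 0 0;0.0344 0.3319 0 0 0",
)

```text
t: 30.03
ee_pos: [0.3842, -0.3572, 0.2486]
eef_rot: [[0.963, -0.27, -0.002], [-0.27, -0.963, 0.002], [-0.002, -0.002, -1.0]]
ft_force: [0.5, 0.3, 0.1]
opening: 0.0881
grasp_force: 0.0
```

```bash
python3 - <<'E'
from h import *
s=readout.observe(); print(s['ee_pos'],s['ft_force'],s['opening'])
t=grab('top'); w=grab('wrist')
print('axis px',proj(w,(.385,-.357,.123)))
m=np.hstack([cv2.resize(t['frame'][170:290,130:250],(400,400)),w['frame'][:,130:520]]); cv2.imwrite('pics/w7.png',m[:,:,::-1])
hsv=cv2.cvtColor(t['frame'],cv2.COLOR_RGB2HSV).astype(int)
k=((hsv[...,0]>45)&(hsv[...,0]<80)&(hsv[...,1]>60)).astype(np.uint8); k[:,:140]=0;k[:,230:]=0;k[:185]=0;k[280:]=0
n,l,st,c=cv2.connectedComponentsWithStats(k); i=1+np.argmax(st[1:,4]); print(st[i],c[i],onz(t,*c[i],.035))
k=((hsv[...,1]<45)&(hsv[...,2]>160)).astype(np.uint8); k[:,:140]=0;k[:,225:]=0;k[:185]=0;k[275:]=0
cn,_=cv2.findContours(k,0,2); e=cv2.fitEllipse(cv2.convexHull(max(cn,key=len))); print('plate',e[0],onz(t,*e[0],.017))
E
```

```text
[ 0.38421084 -0.35717264  0.24863766] [0.48464357 0.25252204 0.13655151] 0.08808346035256652
axis px (np.float64(321.26052500202803), np.float64(193.90933827805372))
[169 218  24  23 432] [180.53472222 228.85185185] [0.49979716 0.31953611 0.035     ]
plate (181.89303588867188, 229.26454162597656) [0.50123973 0.32016082 0.017     ]
```

View pics/w7.png

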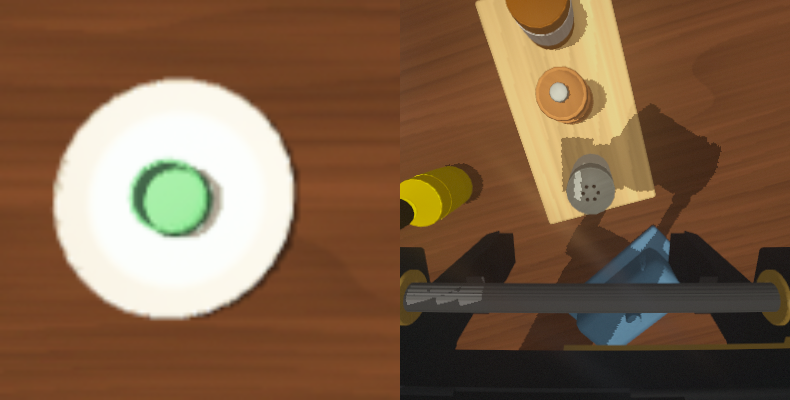

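The dish sits in the middle of the plate, and the shaker top at (321,194) is exactly on the tool axis. I'll grip it and take it back.

>>> play_rows(
  plan="0 0 0.03 0 0;0 0 0.08 0 0;0 0 0.12 0 0;0 0 0.15 0 0;0 0 0.175 0 0;0 0 0.188 0 0;0 0 0.194 0 0;0 0 0.196 0 0;0 0 0.196 0 0;0 0 0.196 0 0",
)

```text
t: 30.97
ee_pos: [0.3861, -0.3573, 0.1043]
eef_rot: [[0.964, -0.267, 0.002], [-0.267, -0.964, -0.002], [0.002, 0.001, -1.0]]
ft_force: [0.1, -0.6, 0.1]
opening: 0.088
grasp_force: 0.0
```

>>> play_rows(
  plan="0 0 0 0 255;0 0 0 0 255;0 0 0 0 255;0 0 0 0 255;0 0 0 0 255;0 0 0 0 255;0 0 0 0 255;0 0 0 0 255",
)

```text
t: 31.63
ee_pos: [0.3852, -0.3566, 0.1029]
eef_rot: [[0.964, -0.267, 0.0], [-0.267, -0.964, 0.0], [-0.0, -0.0, -1.0]]
ft_force: [1.2, 1.4, 0.1]
opening: 0.0467
grasp_force: 30.0
```

```bash
python3 - <<'E'
import go
Y=-15.5
go.rows((.385,-.357,.103,Y),[(.385,-.357,.26,Y)])
go.rows((.385,-.357,.26,Y),[(.593,.0054,.26,Y),(.593,.0054,.0885,Y)])
E
```

```text
-> [0.385, -0.357, 0.26, -15.5]  0.0000 0.0000 -0.2093 0.0000
-> [0.593, 0.0054, 0.26, -15.5]  0.1381 -0.5397 0.0000 0.0000
-> [0.593, 0.0054, 0.0885, -15.5]  0.1381 -0.5397 0.2287 0.0000
```

>>> play_rows(
  plan="0 0 -0.01 0 255;0 0 -0.035 0 255;0 0 -0.07 0 255;0 0 -0.11 0 255;0 0 -0.15 0 255;0 0 -0.185 0 255;0 0 -0.203 0 255;0 0 -0.2093 0 255;0.004 -0.015 -0.2093 0 255;0.01 -0.04 -0.2093 0 255;0.02 -0.08 -0.2093 0 255;0.03 -0.12 -0.2093 0 255",
)

```text
t: 32.63
ee_pos: [0.4301, -0.2742, 0.2575]
eef_rot: [[0.963, -0.269, -0.003], [-0.269, -0.963, 0.003], [-0.004, -0.002, -1.0]]
ft_force: [1.0, -0.3, -1.9]
opening: 0.0467
grasp_force: 29.9
```

>>> play_rows(
  plan="0.01 -0.04 0 0 255;0.02 -0.08 0 0 255;0.031 -0.12 0 0 255;0.041 -0.16 0 0 255;0.052 -0.2 0 0 255;0.062 -0.24 0 0 255;0.072 -0.28 0 0 255;0.083 -0.32 0 0 255;0.093 -0.36 0 0 255;0.101 -0.39 0 0 255;0.106 -0.41 0 0 255;0.1081 -0.4197 0 0 255",
)

```text
t: 33.63
ee_pos: [0.5928, 0.008, 0.2576]
eef_rot: [[0.964, -0.265, -0.003], [-0.265, -0.964, 0.001], [-0.004, 0.0, -1.0]]
ft_force: [1.5, -0.3, -1.3]
opening: 0.0466
grasp_force: 30.0
```

>>> play_rows(
  plan="0 0 0.02 0 255;0 0 0.06 0 255;0 0 0.1 0 255;0 0 0.14 0 255;0 0 0.175 0 255;0 0 0.2 0 255;0 0 0.215 0 255;0 0 0.222 0 255;0 0 0.225 0 255;0 0 0.2265 0 255;0 0 0.228 0 255;0 0 0.228 0 255",
)

```text
t: 34.63
ee_pos: [0.5942, 0.0055, 0.0902]
eef_rot: [[0.964, -0.267, 0.002], [-0.267, -0.964, -0.0], [0.002, -0.001, -1.0]]
ft_force: [0.4, 0.9, -1.5]
opening: 0.0467
grasp_force: 30.0
```

>>> play_rows(
  plan="0 0 0.0005 0 255;0 0 0.0007 0 255;0 0 0.0007 0 255",
)

```text
t: 34.88
ee_pos: [0.5935, 0.0056, 0.0889]
eef_rot: [[0.964, -0.267, 0.001], [-0.267, -0.964, -0.0], [0.001, -0.0, -1.0]]
ft_force: [-0.1, 0.8, -1.0]
opening: 0.0467
grasp_force: 30.0
```

>>> play_rows(
  plan="0 0 0.0005 0 255;0 0 0.0008 0 255;0 0 0.0008 0 255",
)

```text
t: 35.13
ee_pos: [0.5939, 0.0056, 0.0888]
eef_rot: [[0.964, -0.267, 0.002], [-0.267, -0.964, -0.0], [0.002, -0.0, -1.0]]
ft_force: [-0.5, 0.3, 4.5]
opening: 0.0463
grasp_force: 29.9
```

```bash
python3 - <<'E'
import go
Y=-15.5
go.rows((.593,.0054,.0879,Y),[(.593,.0054,.24,Y)])
go.rows((.593,.0054,.24,Y),[(.475,-.357,.24,Y),(.475,-.357,.123,Y)])
E
```

```text
-> [0.593, 0.0054, 0.24, -15.5]  0.0000 0.0000 -0.2028 0.0000
-> [0.475, -0.357, 0.24, -15.5]  -0.0225 0.5077 0.0000 0.0000
-> [0.475, -0.357, 0.123, -15.5]  -0.0225 0.5077 0.1560 0.0000
```

>>> play_rows(
  plan="0 0 0 0 0;0 0 0 0 0;0 0 0 0 0;0 0 0 0 0;0 0 -0.015 0 0;0 0 -0.05 0 0;0 0 -0.1 0 0;0 0 -0.15 0 0;0 0 -0.19 0 0;0 0 -0.2028 0 0;-0.002 0.03 -0.2028 0 0;-0.004 0.08 -0.2028 0 0",
)

```text
t: 36.13
ee_pos: [0.5754, -0.0497, 0.2415]
eef_rot: [[0.965, -0.263, 0.003], [-0.263, -0.965, 0.001], [0.003, -0.002, -1.0]]
ft_force: [0.7, -0.8, -0.5]
opening: 0.0882
grasp_force: 0.0
```

>>> play_rows(
  plan="-0.002 0.05 0 0 0;-0.004 0.1 0 0 0;-0.007 0.15 0 0 0;-0.009 0.2 0 0 0;-0.011 0.25 0 0 0;-0.013 0.3 0 0 0;-0.015 0.35 0 0 0;-0.017 0.39 0 0 0;-0.018 0.415 0 0 0;-0.0185 0.4277 0 0 0;-0.0185 0.4277 0 0 0;-0.0185 0.4277 0 0 0",
)

```text
t: 37.13
ee_pos: [0.4749, -0.3563, 0.2392]
eef_rot: [[0.963, -0.268, -0.001], [-0.268, -0.963, 0.001], [-0.001, -0.001, -1.0]]
ft_force: [-0.5, 0.1, 0.2]
opening: 0.0881
grasp_force: 0.0
```

```bash
python3 - <<'E'
from h import *
s=readout.observe(); print(s['ee_pos'],s['ft_force'],s['opening'])
w=grab('wrist'); print('axis px at knob',proj(w,(.475,-.357,.160)))
hsv=cv2.cvtColor(w['frame'],cv2.COLOR_RGB2HSV).astype(int)
m=np.zeros((400,640),np.uint8); m[160:235,280:360]=(hsv[160:235,280:360,1]<70)&(hsv[160:235,280:360,2]>90)
n,l,st,c=cv2.connectedComponentsWithStats(m); print([(st[i].tolist(),c[i].round(1).tolist()) for i in range(1,n) if st[i,4]>80])
E
```

```text
[ 0.47491994 -0.356315    0.23922413] [-0.46313311  0.09929232  0.17481506] 0.08811715383916652
axis px at knob (np.float64(321.0214335108664), np.float64(210.40546012864957))
[([313, 200, 17, 18, 229], [321.1, 208.4])]
```

>>> play_rows(
  plan="0 0 0.03 0 0;0 0 0.07 0 0;0 0 0.105 0 0;0 0 0.13 0 0;0 0 0.146 0 0;0 0 0.153 0 0;0 0 0.156 0 0;0 0 0.156 0 0;0 0 0.156 0 0",
)

```text
t: 37.93
ee_pos: [0.4761, -0.3572, 0.1242]
eef_rot: [[0.964, -0.267, 0.002], [-0.267, -0.964, -0.001], [0.002, 0.001, -1.0]]
ft_force: [-0.2, 0.1, 0.0]
opening: 0.0881
grasp_force: 0.0
```

>>> play_rows(
  plan="0 0 0 0 255;0 0 0 0 255;0 0 0 0 255;0 0 0 0 255;0 0 0 0 255;0 0 0 0 255;0 0 0 0 255;0 0 0 0 255",
)

```text
t: 38.6
ee_pos: [0.4751, -0.3567, 0.1228]
eef_rot: [[0.964, -0.267, 0.0], [-0.267, -0.964, 0.0], [-0.0, -0.0, -1.0]]
ft_force: [-0.3, 0.4, 1.5]
opening: 0.0415
grasp_force: 30.0
```

```bash
python3 - <<'E'
import go
Y=-15.5
go.rows((.475,-.357,.123,Y),[(.475,-.357,.25,Y)])
go.rows((.475,-.357,.25,Y),[(.6603,.0505,.25,Y),(.6603,.0505,.1085,Y)])
E
```

```text
-> [0.475, -0.357, 0.25, -15.5]  0.0000 0.0000 -0.1693 0.0000
-> [0.6603, 0.0505, 0.25, -15.5]  0.0929 -0.5896 0.0000 0.0000
-> [0.6603, 0.0505, 0.1085, -15.5]  0.0929 -0.5896 0.1887 0.0000
```

>>> play_rows(
  plan="0 0 -0.01 0 255;0 0 -0.035 0 255;0 0 -0.07 0 255;0 0 -0.11 0 255;0 0 -0.145 0 255;0 0 -0.163 0 255;0 0 -0.1693 0 255;0.002 -0.015 -0.1693 0 255;0.007 -0.045 -0.1693 0 255;0.013 -0.085 -0.1693 0 255;0.02 -0.125 -0.1693 0 255;0.026 -0.165 -0.1693 0 255",
)

```text
t: 39.6
ee_pos: [0.526, -0.2403, 0.2466]
eef_rot: [[0.963, -0.268, -0.004], [-0.268, -0.963, 0.003], [-0.005, -0.001, -1.0]]
ft_force: [0.5, -0.3, -3.0]
opening: 0.041
grasp_force: 30.0
```

>>> play_rows(
  plan="0.006 -0.04 0 0 255;0.013 -0.08 0 0 255;0.019 -0.12 0 0 255;0.025 -0.16 0 0 255;0.032 -0.2 0 0 255;0.038 -0.24 0 0 255;0.044 -0.28 0 0 255;0.05 -0.32 0 0 255;0.057 -0.36 0 0 255;0.063 -0.395 0 0 255;0.066 -0.415 0 0 255;0.0669 -0.4246 0 0 255",
)

```text
t: 40.6
ee_pos: [0.6596, 0.0533, 0.2469]
eef_rot: [[0.964, -0.265, -0.004], [-0.265, -0.964, 0.0], [-0.004, 0.001, -1.0]]
ft_force: [0.1, -0.5, -2.2]
opening: 0.0415
grasp_force: 30.0
```

>>> play_rows(
  plan="0 0 0 0 255;0 0 0.02 0 255;0 0 0.06 0 255;0 0 0.1 0 255;0 0 0.135 0 255;0 0 0.16 0 255;0 0 0.175 0 255;0 0 0.182 0 255;0 0 0.185 0 255;0 0 0.187 0 255;0 0 0.1885 0 255;0 0 0.1885 0 255",
)

```text
t: 41.6
ee_pos: [0.6614, 0.0506, 0.1099]
eef_rot: [[0.964, -0.267, 0.002], [-0.267, -0.964, 0.0], [0.002, -0.001, -1.0]]
ft_force: [-0.3, -0.5, -1.6]
opening: 0.0411
grasp_force: 30.0
```

>>> play_rows(
  plan="0 0 0.0005 0 255;0 0 0.0007 0 255;0 0 0.0007 0 255",
)

```text
t: 41.85
ee_pos: [0.661, 0.0508, 0.1088]
eef_rot: [[0.964, -0.267, 0.002], [-0.267, -0.964, 0.0], [0.001, -0.0, -1.0]]
ft_force: [0.7, -0.3, -1.2]
opening: 0.0411
grasp_force: 30.0
```

>>> play_rows(
  plan="0 0 0.0005 0 255;0 0 0.0008 0 255;0 0 0.0008 0 255",
)

```text
t: 42.1
ee_pos: [0.6614, 0.0508, 0.1088]
eef_rot: [[0.964, -0.267, 0.002], [-0.267, -0.964, 0.0], [0.002, -0.001, -1.0]]
ft_force: [-0.6, 0.5, 4.5]
opening: 0.0411
grasp_force: 30.0
```

```bash
python3 - <<'E'
import go
Y=-15.5
go.rows((.6603,.0505,.1075,Y),[(.6603,.0505,.25,Y)])
go.rows((.6603,.0505,.25,Y),[(.565,-.357,.25,Y),(.565,-.357,.146,Y)])
E
```

```text
-> [0.6603, 0.0505, 0.25, -15.5]  0.0000 0.0000 -0.1900 0.0000
-> [0.565, -0.357, 0.25, -15.5]  0.0228 0.5575 0.0000 0.0000
-> [0.565, -0.357, 0.146, -15.5]  0.0228 0.5575 0.1387 0.0000
```

>>> play_rows(
  plan="0 0 0 0 0;0 0 0 0 0;0 0 0 0 0;0 0 0 0 0;0 0 -0.015 0 0;0 0 -0.05 0 0;0 0 -0.1 0 0;0 0 -0.15 0 0;0 0 -0.18 0 0;0 0 -0.19 0 0;0.001 0.03 -0.19 0 0;0.003 0.08 -0.19 0 0",
)

```text
t: 43.1
ee_pos: [0.6472, -0.0055, 0.2505]
eef_rot: [[0.965, -0.263, 0.002], [-0.263, -0.965, 0.001], [0.002, -0.002, -1.0]]
ft_force: [0.2, -0.5, 0.3]
opening: 0.0883
grasp_force: 0.0
```

>>> play_rows(
  plan="0.002 0.05 0 0 0;0.004 0.1 0 0 0;0.006 0.15 0 0 0;0.008 0.2 0 0 0;0.01 0.25 0 0 0;0.012 0.3 0 0 0;0.014 0.35 0 0 0;0.016 0.4 0 0 0;0.018 0.44 0 0 0;0.019 0.465 0 0 0;0.0198 0.4775 0 0 0;0.0198 0.4775 0 0 0",
)

```text
t: 44.1
ee_pos: [0.564, -0.3584, 0.2485]
eef_rot: [[0.963, -0.27, -0.002], [-0.27, -0.963, 0.001], [-0.002, -0.0, -1.0]]
ft_force: [0.4, -0.4, 0.3]
opening: 0.0881
grasp_force: 0.0
```

>>> play_rows(
  plan="0 0 0.01 0 0;0 0 0.04 0 0;0 0 0.07 0 0;0 0 0.1 0 0;0 0 0.122 0 0;0 0 0.132 0 0;0 0 0.137 0 0;0 0 0.1387 0 0;0 0 0.1387 0 0;0 0 0.1387 0 0",
)

```text
t: 44.93
ee_pos: [0.5661, -0.357, 0.1473]
eef_rot: [[0.964, -0.267, 0.002], [-0.267, -0.964, -0.001], [0.002, 0.001, -1.0]]
ft_force: [0.1, -0.1, -1.0]
opening: 0.0879
grasp_force: 0.0
```

>>> play_rows(
  plan="0 0 0 0 255;0 0 0 0 255;0 0 0 0 255;0 0 0 0 255;0 0 0 0 255;0 0 0 0 255;0 0 0 0 255;0 0 0 0 255;0 0 0 0 255;0 0 0 0 255",
)

```text
t: 45.77
ee_pos: [0.5651, -0.3568, 0.1457]
eef_rot: [[0.964, -0.267, -0.0], [-0.267, -0.964, -0.0], [-0.0, 0.0, -1.0]]
ft_force: [-0.2, -0.7, 0.3]
opening: 0.0294
grasp_force: 30.0
```

```bash
python3 - <<'E'
from h import *
import go
t=grab('top'); s=grab('side'); cv2.imwrite('pics/c8.png',np.hstack([cv2.resize(t['frame'][130:250,240:360],(400,400)),cv2.resize(s['frame'][140:290,225:375],(400,400))])[:,:,::-1])
Y=-15.5
go.rows((.565,-.357,.146,Y),[(.565,-.357,.26,Y)])
go.rows((.565,-.357,.26,Y),[(.6298,-.0684,.26,Y),(.6298,-.0684,.1315,Y)])
E
```

```text
-> [0.565, -0.357, 0.26, -15.5]  0.0000 0.0000 -0.1520 0.0000
-> [0.6298, -0.0684, 0.26, -15.5]  -0.0196 -0.3939 0.0000 0.0000
-> [0.6298, -0.0684, 0.1315, -15.5]  -0.0196 -0.3939 0.1713 0.0000
```

View pics/c8.png

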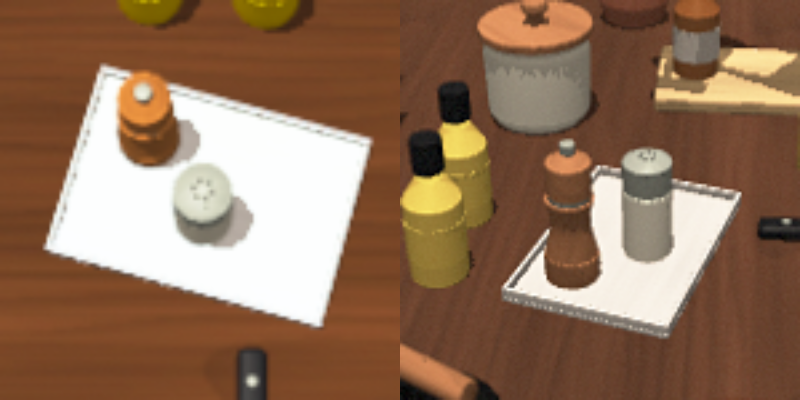

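Mill at (145,110) and shaker at (203,200) stand upright in the tray on their old spots, and the bottle is gripped. I'll return the bottle now.

>>> play_rows(
  plan="0 0 -0.01 0 255;0 0 -0.035 0 255;0 0 -0.07 0 255;0 0 -0.105 0 255;0 0 -0.135 0 255;0 0 -0.148 0 255;-0.001 -0.015 -0.152 0 255;-0.002 -0.04 -0.152 0 255;-0.004 -0.08 -0.152 0 255;-0.006 -0.12 -0.152 0 255;-0.008 -0.16 -0.152 0 255;-0.01 -0.2 -0.152 0 255",
)

```text
t: 46.87
ee_pos: [0.597, -0.2078, 0.2574]
eef_rot: [[0.963, -0.268, -0.003], [-0.268, -0.963, 0.002], [-0.004, -0.001, -1.0]]
ft_force: [-0.3, 0.0, -1.3]
opening: 0.0292
grasp_force: 30.0
```

>>> play_rows(
  plan="-0.002 -0.04 0 0 255;-0.004 -0.08 0 0 255;-0.006 -0.12 0 0 255;-0.008 -0.155 0 0 255;-0.009 -0.18 0 0 255;-0.0096 -0.1939 0 0 255;-0.0096 -0.1939 0 0 255;-0.0096 -0.1939 0.02 0 255;-0.0096 -0.1939 0.05 0 255;-0.0096 -0.1939 0.08 0 255;-0.0096 -0.1939 0.11 0 255;-0.0096 -0.1939 0.13 0 255",
)

```text
t: 47.87
ee_pos: [0.6279, -0.0692, 0.1589]
eef_rot: [[0.963, -0.268, -0.004], [-0.268, -0.963, 0.0], [-0.004, 0.001, -1.0]]
ft_force: [0.2, -1.4, -2.0]
opening: 0.0289
grasp_force: 30.0
```

>>> play_rows(
  plan="0 0 0.015 0 255;0 0 0.026 0 255;0 0 0.033 0 255;0 0 0.037 0 255;0 0 0.0395 0 255;0 0 0.0411 0 255;0 0 0.0413 0 255;0 0 0.0413 0 255;0 0 0.0418 0 255;0 0 0.0418 0 255",
)

```text
t: 48.7
ee_pos: [0.6305, -0.0682, 0.1317]
eef_rot: [[0.964, -0.267, 0.001], [-0.267, -0.964, -0.0], [0.002, -0.0, -1.0]]
ft_force: [0.8, -0.6, -1.3]
opening: 0.0291
grasp_force: 30.0
```

>>> play_rows(
  plan="0 0 0.0006 0 255;0 0 0.001 0 255;0 0 0.001 0 255",
)

```text
t: 48.95
ee_pos: [0.6307, -0.0683, 0.1317]
eef_rot: [[0.964, -0.267, 0.002], [-0.267, -0.964, -0.0], [0.002, -0.0, -1.0]]
ft_force: [-1.1, -0.0, 5.7]
opening: 0.029
grasp_force: 30.0
```

Contact made. I'll release, retreat upward and move clear for the final check.

>>> play_rows(
  plan="0 0 0 0 0;0 0 0 0 0;0 0 0 0 0;0 0 0 0 0;0 0 -0.015 0 0;0 0 -0.05 0 0;0 0 -0.1 0 0;0 0 -0.15 0 0;0 0 -0.19 0 0;0 0 -0.2 0 0;-0.01 0.03 -0.2 0 0;-0.03 0.07 -0.2 0 0",
)

```text
t: 49.95
ee_pos: [0.5958, -0.112, 0.2816]
eef_rot: [[0.964, -0.264, 0.003], [-0.264, -0.964, -0.0], [0.003, -0.001, -1.0]]
ft_force: [-1.0, -0.6, -1.0]
opening: 0.0878
grasp_force: 0.0
```

>>> play_rows(
  plan="-0.02 0.05 0 0 0;-0.04 0.1 0 0 0;-0.05 0.15 0 0 0;-0.06 0.2 0 0 0;-0.07 0.25 0 0 0;-0.08 0.3 0 0 0;-0.08 0.33 0 0 0;-0.08 0.33 0 0 0;-0.08 0.33 0 0 0;-0.08 0.33 0 0 0",
)

```text
t: 50.78
ee_pos: [0.4702, -0.3346, 0.2796]
eef_rot: [[0.964, -0.268, -0.001], [-0.268, -0.964, 0.001], [-0.001, -0.001, -1.0]]
ft_force: [0.2, -0.1, -0.4]
opening: 0.0881
grasp_force: 0.0
```

```bash
python3 - <<'E'
from h import *
t=grab('top'); s=grab('side'); s0=readout.observe(); print(s0['t'],s0['ee_pos'])
a=cv2.imread('pics/top0.png')[:,:,::-1]
m=np.hstack([cv2.resize(a[130:250,240:360],(266,266)),cv2.resize(t['frame'][130:250,240:360],(266,266)),cv2.resize(t['frame'][170:290,130:250],(266,266))])
m=np.vstack([m,np.hstack([cv2.resize(s['frame'][100:350,180:505],(399,307)),cv2.resize(t['frame'][80:360,130:494],(399,307))])]) 
cv2.imwrite('pics/c9.png',m[:,:,::-1])
g0=cv2.cvtColor(np.ascontiguousarray(a[145:205,265:350]),cv2.COLOR_RGB2GRAY).astype(np.float32);g1=cv2.cvtColor(np.ascontiguousarray(t['frame'][145:205,265:350]),cv2.COLOR_RGB2GRAY).astype(np.float32)
for n,(x,y,w,h) in dict(mill=(8,5,22,35),salt=(24,33,24,30),oil=(50,15,28,42)).items():
    print(n,cv2.phaseCorrelate(np.ascontiguousarray(g0[y:y+h,x:x+w]),np.ascontiguousarray(g1[y:y+h,x:x+w])))
E
```

```text
50.8833 [ 0.47063116 -0.33400323  0.27984382]
mill ((0.2987506682513388, -0.39465619609358527), 1.0253599562026836)
salt ((0.06366438663102869, 0.6658975169656429), 0.825368775261773)
oil ((0.17110471086576595, 0.027063832772071805), 0.8602046821735523)
```

View pics/c9.png

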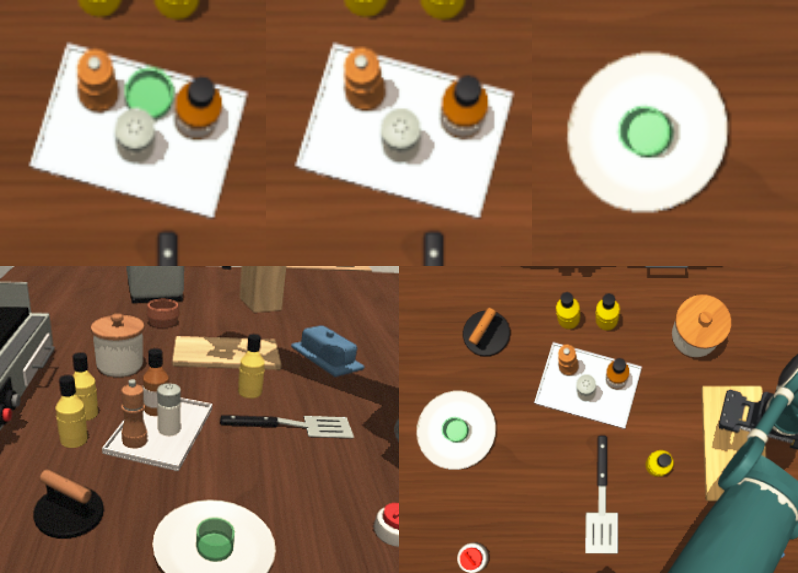

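The mill, shaker and bottle stand upright on their original spots, with image shifts under 1 px (about 2 mm). The dish is in the middle of the plate, and press, flipper and crock are as they were. Handing in.

```bash
python3 -c "
from rig import workorder
print(workorder.hand_in())"
```

```text
the job is handed in; nothing more can be done
None
```

The job is handed in, at about 51 s of the 134 s allowed: the dish stands in the middle of the plate, and the oil bottle, pepper mill and salt shaker are back upright on their starting spots to within about 2 mm.

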